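# Hook the notebook press shut and hold its pressure dial at the third click

## Task

The freshly glued notebook in the board press needs full pressure: swing the steel hook on top of the press closed until it sits fully home on its catch post, and only then grip the spring-return dial and turn it clockwise past the first and second clicks to the third, the mark with three pips. The dial springs back when let go, so finish while still gripping it with the fingers at the third mark (not short of it and not beyond), the hook still closed. Leave the tape roll, glue stick, eraser and binder clip where they are.

Things in the scene. Friction and masses are not known exactly. Their poses are not given: they have to be found in the camera images.
- press: Wooden board press fixed on the desk, shut on a notebook. Foot board 215x240x18 mm; pressing board 180x240 mm, upper face 47 mm above the desk. Origin at desk level, 115 mm behind the foot board's front edge, 100 mm before its back edge, midway across. At yaw 0 its x points away from the robot, y to the robot's left. Hook on its right (-y) half, dial on its left half.
- hook (a joint): Flat steel latch hook on the pressing board, upright pivot. 0 rad = closed: points along the press's -x (front), notch round the catch post, against a stop. Grows counter-clockwise from above to 1.6 = open, pointing to the press's -y (right). Starts at 0.9 to 1.5; light friction (about 1 N at its knob), stays where it is left.
- hook_knob (a point): Centre of the flat top of the hook's black finger knob: an upright cylinder 14 mm in diameter standing 30 mm above the hook's arm, its top 84.5 mm above the desk, 50 mm from the pivot. It travels on a level arc round hook_pivot.
- hook_pivot (a point): The hook's pivot on the upper face of the pressing board (47 mm above the desk), at (-10, -60) mm in the press's x, y. The hook's arm is 14 mm wide and its top lies 54.5 mm above the desk.
- catch_post (a point): Centre of the top of the fixed steel catch post (12 mm thick, 18 mm head, top 63 mm above the desk) at the front of the press, at (-98, -60) mm in the press's x, y, 88 mm from the pivot. The closed hook embraces it.
- dial (a joint): Spring-return pressure dial, upright axis at (20, 45) mm in the press's x, y. 0 rad = rest; grows CLOCKWISE from above. Clicks every 20 degrees: 0.35 (one raised pip on the aluminium plate), 0.70 (two pips), third 1.05 (three pips in a row outwards); end stop 1.4. Springs back to rest from anywhere if let go: 0.08 N m at rest, 0.16 at the third, clicks add or take about 0.025.
- dial_knob: The turning part of the dial: a black disc 56 mm across (origin under its centre, 52.5 mm above the desk) carrying an upright bar grip 52 mm long, 14 wide, 28 high, centred on the axis, from 60.5 to 88.5 mm above the desk. Its x runs along the bar to the white pointer end. At rest it points 30 degrees to the left (counter-clockwise) of the press's x, at the third click 30 degrees to the right.
- dial_top (a point): Point on the dial axis at the top of the bar grip, 88.5 mm above the desk.
- washi_roll: Bystander: roll of paper tape, 43 mm across, 15 mm high, lying loose on the right back corner of the pressing board. Origin under its centre.
- glue_stick: Bystander: upright glue stick, 22 mm across, 86 mm high, on the desk left of the press. Origin under its centre.
- eraser: Bystander: eraser 18 x 42 x 12 mm on the desk left of the press. Origin under its centre.
- binder_clip: Bystander: binder clip 21 x 32 x 27 mm on the desk left of the press. Origin under its centre.

How it is judged:
On the way, in this order (a step that is already met when the one before it is completed fails the run):
1. the hook is closed on its catch post while the dial is still at rest (value of joint hook below 0.08 rad and value of joint dial below 0.15 rad), for 0.2 s.
2. the fingers hold the dial at the third click (value of joint dial between 0.93 and 1.17 rad and contact force between the fingers and dial_knob above 1 N), for 0.5 s.
At the end, for the whole second after the job is handed in: The fingers hold the dial's knob (contact force over 1 N) still (under 0.1 rad/s) at the third click, 0.93 to 1.17 rad, against its return spring, and the hook is closed on its post (under 0.08 rad from its stop) (all of step 2 and velocity of joint dial between -0.1 and 0.1 rad/s and value of joint hook below 0.08 rad); the arm keeps its last pose, push and grip.
It fails at once if the dial is turned (over 0.2 rad) while the hook is not closed (over 0.15 rad) (value of joint dial above 0.2 rad and value of joint hook above 0.15 rad).
It fails at once if the tape roll, glue stick, eraser or binder clip is moved more than 30 mm (distance of any of washi_roll, glue_stick, eraser, binder_clip from where it was at the start of the episode above 0.03 m).
It also fails if it takes over 45 s, if anything falls off the work surface, if the arm or the gripper's body presses on something with over 40 N, if the wrist force passes 120 N, or if a joint passes its speed limit or range.

## Robot

A 7-joint arm with a two-finger parallel gripper is mounted at the origin on a cart in front of the work surface, level with it; the furniture and walls round the work are solid. World frame = base frame: x ahead of the robot, y to its left, z up, the work surface at z = 0. Lengths are in m, angles in rad, forces in N, time in s.
With the tool pointing down it reaches from about 0.4 to 0.875 m from the base axis. Payload 19.3 kg.
Tool frame: the origin (TCP) lies at the very end of the fingers, on their centre line; the grasp point (between the pads) lies 19 mm behind it; z points along the fingers, y is the line along which they close (so a half turn about z gives the same grasp; the last joint's range is limited). The gripper opens to 85 mm and grips with 20 to 120 N. Pads are 22 mm wide; open, the fingers measure 114 mm over their backs; the gripper's body (76 mm by 85 mm) begins 54 mm behind the grasp point. The pads swing forward as they close: fully open they stand 13 mm farther back than shut.
Start: joints at [-1.396, 0.521, -0.036, 1.599, 0.021, 1.021, -0.113], TCP at [0.151, 0.606, 0.231] pointing down, gripper open.
Joint ranges: [-2.91, 2.91], [-0.3, 2.13], [-1.5, 1.42], [0.17, 2.43], [-1.26, 4.41], [0.16, 1.93], [-2.52, 2.52]. Speed limits (rad/s): [1.89, 1.89, 2.39, 2.39, 3.01, 3.01, 3.01].

## Interface

Orientations are given as [roll, pitch, yaw] about the fixed x, y, z axes, in that order (R = Rz(yaw) Ry(pitch) Rx(roll)).
In Python, from workcell import monitor, optics, job_done gives the robot as it stands.
- The arm moves only by the shell command python3 -m handwheel 'ROWS' [FORCE]. ROWS is JSON, a list of rows, each an object of numbers: "dx", "dy", "dz": the shift along the tool's x, y, z in cm; "wx", "wy", "wz": the turn, a rotation vector about the tool's x, y, z in rad; "claw": the opening in per cent of the stroke, from 0 (shut) to 100 (fully open). A call has 1 to 8 rows; each row shifts and turns the commanded pose from where the row before left it, along the tool's axes as they then stand; what a row does not reach is not made up. A row lasts 1/8 s, in which the tool goes at most 62.5 mm and 10.7 degrees, less where a joint would pass 70% of its speed; a pose out of reach is approached as far as the arm can. A call with a gripper value outside its range is refused whole. The fingers move at their own pace and stop on an object; FORCE is the grip in N (left out, the last holds). Time passes only in rows, so rows that do not move let the fingers close. It gives the time, the measured TCP pose, the force, the opening and the grip force at its end, in the units of the state.
- monitor.observe(): the state, without advancing time (a new reading comes with each control period).
- optics.grab_frame(name): name is "side" or "top" or "wrist"; returns a dict with "frame" (384x512x3 uint8, blue, green, red), "fovy" (degrees; the focal length in pixels is half the picture's height over the tangent of half this angle, whatever the lens; pixels are square), "cx", "cy" (the principal point, pixels), "R" (3x3) and "t" (3): a world point X has camera coordinates R X + t. Camera axes: x right, y down, z forward; pixel columns grow to the right and rows downward; lengths in m; the calibration is good to about 2 mm. The wrist camera is an equidistant fisheye: a pixel r from the principal point sees the ray r / f radians off the axis. A picture is of the moment at which its call begins. There is no depth.
- job_done(): hands the job in; it is judged then, once.
Trained networks look in the newest picture that a camera, given by its name, has taken for a name from the list of things; names that differ only in an ending like _2 or _b are one class to them, and where a whole thing is asked for, a point or a joint stands for the part that bears it (a point fixed in the world has none). Each returns a list of dicts, best first, with "p" (0 to 1); they miss things now and then, are a little off and sometimes report something else, mostly with a low value. They report only what shows in the picture. A call takes as long as a camera call.
- optics.masks_of(name, camera): "region" (384x512 bool, what is visible of it) and "rect" ([left, top, width, height] in pixels, round what is visible of it).
The state is a dict: "clock": time; "qpos": joint angles; "qd": joint speeds; "joint_efforts": joint torques, N m; "position": TCP position; "tool_rot": TCP orientation; "force": force on the tool from outside, world axes, zero at the start; "moment": the same for the moment, N m; "grip_width": finger opening in m; "finger_force": force on a finger pad.
Only numpy, scipy, OpenCV 4.12 (cv2) and the standard library are available. Lean on these libraries where they do the work, as an engineer would, in place of code of your own. Each camera call takes 0.05 s, during which the arm holds its last target. There are 200 camera calls.

## Working session

There is one attempt and no reset: what is moved stays moved. The work goes in short steps, Python scripts to look and compute and a shell command to move; the robot and the scene stay as the last step left them, time stands still between calls to the robot, and variables do not carry over. Pictures are saved under pics/ and viewed, at most 10 in all, crops included, and the job is handed in when it is done.

```bash
mkdir -p pics
cat > h.py <<'E'
import numpy as np, cv2
from workcell import monitor, optics
def ray(c,u,v,fish=False):
    f=192/np.tan(np.radians(c['fovy'])/2); d=np.array([u-c['cx'],v-c['cy']])
    if fish:
        r=np.hypot(*d); th=r/f; k=np.array([*(d/r*np.sin(th)),np.cos(th)]) if r>0 else np.array([0,0,1.])
    else: k=np.array([*(d/f),1.])
    R=np.array(c['R']); t=np.array(c['t']); w=R.T@k
    return -R.T@t, w/np.linalg.norm(w)
def atz(c,u,v,z,fish=False):
    o,w=ray(c,u,v,fish); return o+w*(z-o[2])/w[2]
def tri(rs):
    A=sum(np.eye(3)-np.outer(w,w) for o,w in rs); b=sum((np.eye(3)-np.outer(w,w))@o for o,w in rs)
    return np.linalg.solve(A,b)
def proj(c,X,fish=False):
    f=192/np.tan(np.radians(c['fovy'])/2); k=np.array(c['R'])@X+np.array(c['t'])
    if fish:
        th=np.arctan2(np.hypot(k[0],k[1]),k[2]); return np.array([c['cx'],c['cy']])+f*th*k[:2]/np.hypot(k[0],k[1])
    return np.array([c['cx'],c['cy']])+f*k[:2]/k[2]
E
cat > a.py <<'E'
from h import *
np.set_printoptions(precision=4,suppress=True)
s=monitor.observe(); print(s['clock'],s['position'],s['tool_rot'],s['grip_width'])
ims=[]
for n in ('top','side','wrist'):
    c=optics.grab_frame(n); ims.append(c['frame']); cv2.imwrite(f'pics/{n}0.png',c['frame'])
    print(n,c['fovy'],c['R'],c['t'])
    for k in ('press','hook','hook_knob','hook_pivot','catch_post','dial_knob','dial_top','washi_roll'):
        m=optics.masks_of(k,n)
        for d in m[:2]:
            ys,xs=np.nonzero(d['region']); 
            print(k,round(d['p'],2),d['rect'],xs.mean().round(1),ys.mean().round(1))
E
python3 a.py; python3 -c "
import cv2,numpy as np
a=cv2.imread('pics/top0.png');b=cv2.imread('pics/side0.png')
cv2.imwrite('pics/ts.png',cv2.resize(np.vstack([a,b]),(450,600))) "
```

```text
0.0 [0.1514 0.606  0.2307] [-3.1405  0.0001  2.8967] 0.0855582012120341
top 48.34570275587489 [[-0.0092 -0.9998  0.0177]
 [-0.9874  0.0063 -0.1584]
 [ 0.1582 -0.0189 -0.9872]] [0.14   0.5432 0.9285]
press 0.74 [233.9, 160.4, 131.2, 103.6] 289.2 212.7
press 0.59 [259.4, 189.2, 21.8, 25.2] 269.1 200.6
hook 0.58 [316.5, 201.0, 49.3, 11.8] 341.5 207.0
hook_knob 0.92 [317.1, 202.9, 48.9, 10.7] 338.2 207.3
hook_knob 0.51 [232.2, 162.1, 135.4, 100.1] 289.2 212.8
hook_pivot 0.79 [233.3, 156.0, 133.8, 107.4] 289.0 212.8
catch_post 0.66 [229.1, 155.8, 136.7, 107.8] 289.6 212.1
dial_knob 0.7 [187.5, 222.9, 15.0, 12.9] 194.7 228.1
dial_knob 0.64 [255.0, 191.3, 26.5, 26.3] 268.4 200.9
dial_top 0.95 [257.0, 188.1, 23.7, 25.5] 268.2 200.6
washi_roll 0.5 [314.8, 161.8, 21.4, 20.7] 325.5 170.3
side 52.92751918470058 [[-0.9996 -0.0257  0.01  ]
 [-0.0215  0.5018 -0.8647]
 [ 0.0172 -0.8646 -0.5022]] [0.5473 0.0132 1.0051]
hook 0.71 [264.9, 152.5, 6.7, 24.0] 269.7 162.1
hook 0.43 [227.3, 150.1, 102.1, 85.3] 273.1 197.9
hook_knob 0.64 [227.5, 160.4, 18.0, 14.0] 237.4 166.4
hook_knob 0.6 [265.7, 152.3, 6.5, 21.6] 269.7 161.8
hook_pivot 0.95 [224.4, 152.5, 102.5, 78.8] 272.8 197.7
hook_pivot 0.63 [265.4, 154.5, 8.9, 19.0] 269.6 162.6
dial_knob 0.9 [252.4, 177.3, 25.6, 23.1] 264.3 188.4
dial_knob 0.58 [243.8, 212.7, 12.5, 37.8] 249.7 230.4
dial_top 0.56 [253.5, 177.8, 21.0, 22.4] 264.7 188.5
washi_roll 0.63 [229.8, 163.0, 16.2, 13.8] 237.9 167.0
wrist 65.70646984690485 [[ 0.2429  0.97    0.0013]
 [ 0.9173 -0.2301  0.3251]
 [ 0.3156 -0.0778 -0.9457]] [-0.6254 -0.0428  0.3791]
press 0.58 [10.2, 326.2, 117.2, 57.8] 53.0 353.2
hook_pivot 0.71 [14.0, 324.0, 112.1, 55.6] 52.7 353.2
catch_post 0.56 [14.3, 326.4, 113.5, 57.1] 55.3 353.2
```

View pics/top0.png

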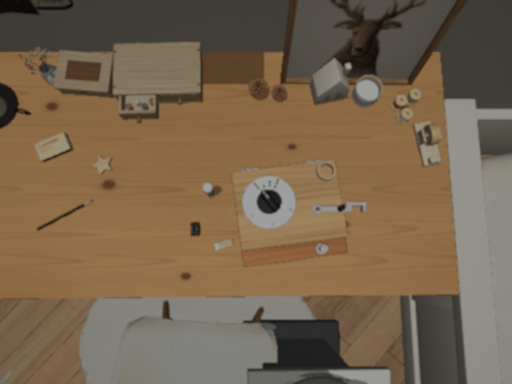

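View pics/side0.png

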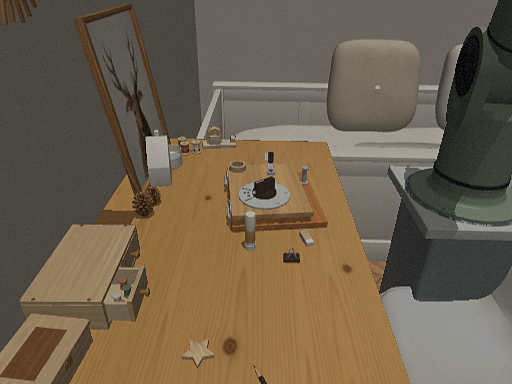

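The top view shows the press with its dial at (269,202), pivot about (318,209), knob about (341,208), hook tip (365,207) to the right (open) and post (322,249). In the side view the dial is at (264,188), the knob at (270,154) and the post at (304,168).

```bash
cat > b.py <<'E'
from h import *
from scipy.optimize import least_squares
np.set_printoptions(precision=4,suppress=True)
T=optics.grab_frame('top');S=optics.grab_frame('side')
print('knob tri',tri([ray(T,341,208),ray(S,270.5,154)]),'dial tri',tri([ray(T,269,201),ray(S,264.5,184)]),'post',tri([ray(T,322,249),ray(S,304,168)]))
pts=[((20,45,.0605),(269,202)),((-98,-60,.063),(322,249)),((-10,-60,.056),(318,209))]
def w(p,l): 
    c,s=np.cos(p[2]),np.sin(p[2]);x,y=l[0]/1e3,l[1]/1e3
    return np.array([p[0]+c*x-s*y,p[1]+s*x+c*y,l[2]])
r=least_squares(lambda p:np.concatenate([proj(T,w(p,l))-u for l,u in pts]),[.6,0,0])
p=r.x;print('press',p,r.fun)
for n,l in dict(dial=(20,45,.0885),post=(-98,-60,.063),pivot=(-10,-60,.0545)).items(): print(n,w(p,l))
k=atz(T,341,208,.0845);d=k-w(p,(-10,-60,.0545));print('knob',k,np.hypot(*d[:2]),'hook angle',np.arctan2(d[1],d[0])-p[2]+np.pi)
def crop(c,n,x,y,a,b): return cv2.resize(c['frame'][y:y+b,x:x+a],None,fx=4,fy=4,interpolation=cv2.INTER_CUBIC)
a=np.vstack([crop(T,'',225,150,150,115)[:,:600]]);cv2.imwrite('pics/tc.png',a)
E
python3 b.py
```

```text
knob tri [ 0.5032 -0.0492  0.0781] dial tri [0.5194 0.1075 0.0755] post [ 0.4164 -0.0081  0.0597]
press [0.5049 0.0603 0.1017] [-0.1464 -0.842   1.0054  0.1838 -0.8795  0.6468]
dial [0.5202 0.1071 0.0885]
post [ 0.4135 -0.0093  0.063 ]
pivot [ 0.501  -0.0004  0.0545]
knob [ 0.5009 -0.0476  0.0845] 0.04724096254898991 hook angle 1.466648675952126
```

View pics/tc.png

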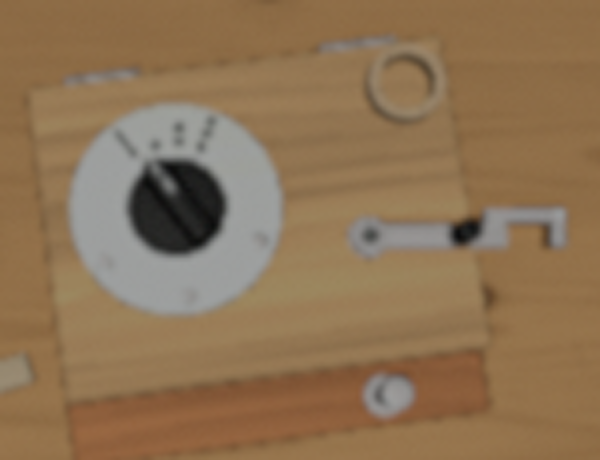

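```bash
cat > go.py <<'E'
import sys
from h import *
# go.py x y z yaw N : identical rows (shift then turn) that lead there with the tool pointing down
from scipy.spatial.transform import Rotation as Ro
def rows(x,y,z,yaw,N):
    s=monitor.observe(); p=np.array(s['position']); r=np.array(s['tool_rot'])
    R=Ro.from_euler('xyz',r).as_matrix(); G=Ro.from_euler('xyz',[np.pi,0,yaw]).as_matrix()
    w=Ro.from_matrix(R.T@G).as_rotvec()/N
    A=sum(R@Ro.from_rotvec(w*i).as_matrix() for i in range(N)); d=np.linalg.solve(A,np.array([x,y,z])-p)
    print('t',round(s['clock'],2),'p',p.round(4),r.round(3),'q',np.round(s['qpos'],2)); print(N,'x d(cm)',(d*100).round(2),'|',round(np.linalg.norm(d)*1e3,1),'w',w.round(3))
if __name__=='__main__': rows(*map(float,sys.argv[1:5]),int(sys.argv[5]))
E
python3 -m handwheel '[{"dx":-5,"dy":-2},{"dx":-5,"dy":-2},{"dx":-5,"dy":-2},{"dx":-5,"dy":-2},{"dx":-5,"dy":-2},{"dx":-5,"dy":-2},{"dx":-5,"dy":-2},{"dx":-5,"dy":-2}]'; python3 go.py 0.46 0.0 0.23 1.55 8
```

```text
t 1.45 p [0.1515 0.6064 0.2313] [3.142 0.    2.897] q [-1.4   0.52 -0.04  1.6   0.02  1.02 -0.11]
8 x d(cm) [-8.85 -2.41  0.02] | 91.7 w [0.    0.    0.168]schema error: expected keys dx, dy, dz, wx, wy, wz, claw
```

```bash
python3 -m handwheel '[{"dx":-5,"dy":-2,"dz":0,"wx":0,"wy":0,"wz":0,"claw":60},{"dx":-5,"dy":-2,"dz":0,"wx":0,"wy":0,"wz":0,"claw":60},{"dx":-5,"dy":-2,"dz":0,"wx":0,"wy":0,"wz":0,"claw":60},{"dx":-5,"dy":-2,"dz":0,"wx":0,"wy":0,"wz":0,"claw":60},{"dx":-5,"dy":-2,"dz":0,"wx":0,"wy":0,"wz":0,"claw":60},{"dx":-5,"dy":-2,"dz":0,"wx":0,"wy":0,"wz":0,"claw":60},{"dx":-5,"dy":-2,"dz":0,"wx":0,"wy":0,"wz":0,"claw":60},{"dx":-5,"dy":-2,"dz":0,"wx":0,"wy":0,"wz":0,"claw":60}]'; python3 go.py 0.47 -0.03 0.21 1.55 8
```

```text
clock: 2.45
position: [0.5021, 0.353, 0.2315]
tool_rot: [3.141, 0.0, 2.897]
force: [0.1, 1.9, -0.4]
grip_width: 0.0515
finger_force: 0.0
t 2.45 p [0.5021 0.353  0.2315] [3.141 0.    2.897] q [-0.74  0.5   0.04  1.63 -0.02  1.    0.64]
8 x d(cm) [-3.53 -3.79  0.27] | 51.9 w [ 0.    -0.     0.168]
```

```bash
python3 -m handwheel '[{"dx":-3.53,"dy":-3.79,"dz":0.27,"wx":0,"wy":0,"wz":0.168,"claw":60},{"dx":-3.53,"dy":-3.79,"dz":0.27,"wx":0,"wy":0,"wz":0.168,"claw":60},{"dx":-3.53,"dy":-3.79,"dz":0.27,"wx":0,"wy":0,"wz":0.168,"claw":60},{"dx":-3.53,"dy":-3.79,"dz":0.27,"wx":0,"wy":0,"wz":0.168,"claw":60},{"dx":-3.53,"dy":-3.79,"dz":0.27,"wx":0,"wy":0,"wz":0.168,"claw":60},{"dx":-3.53,"dy":-3.79,"dz":0.27,"wx":0,"wy":0,"wz":0.168,"claw":60},{"dx":-3.53,"dy":-3.79,"dz":0.27,"wx":0,"wy":0,"wz":0.168,"claw":60},{"dx":-3.53,"dy":-3.79,"dz":0.27,"wx":0,"wy":0,"wz":0.168,"claw":60}]'
cat > look.py <<'E'
import sys
from h import *
np.set_printoptions(precision=4,suppress=True)
c=optics.grab_frame('wrist'); cv2.imwrite(f'pics/{sys.argv[1]}.png',cv2.resize(c['frame'],(768,576)))
s=monitor.observe();print(s['clock'],s['position'],s['tool_rot'],s['grip_width'])
for k,z in (('hook_knob',.07),('dial_top',.0885),('dial_knob',.06),('washi_roll',.055)):
    for d in optics.masks_of(k,'wrist')[:1]:
        ys,xs=np.nonzero(d['region']); print(k,round(d['p'],2),d['rect'],xs.mean(),ys.mean(),atz(c,xs.mean(),ys.mean(),z,1))
P=dict(dial=(.5202,.1071,.0885),post=(.4135,-.0093,.063),pivot=(.501,-.0004,.0545),knob=(.5009,-.0476,.0845))
for n,x in P.items(): print(n,proj(c,np.array(x),1)*1.5)
E
python3 look.py w1
```

```text
clock: 3.45
position: [0.4682, -0.0305, 0.2097]
tool_rot: [3.141, 0.0, 1.546]
force: [0.3, -0.4, 0.6]
grip_width: 0.0512
finger_force: 0.0
3.5 [ 0.4639 -0.0353  0.2094] [-3.1395  0.0011  1.5322] 0.0510671034104247
hook_knob 0.93 [278.1, 132.1, 21.4, 108.1] 288.4863157894737 184.61333333333334 [ 0.5048 -0.0381  0.07  ]
dial_top 0.67 [277.8, 12.5, 54.8, 53.4] 304.14526056627 36.46942962659007 [0.5173 0.1033 0.0885]
dial_knob 0.64 [272.5, 9.4, 60.3, 55.7] 303.9622493118364 36.006291781360595 [0.5222 0.1092 0.06  ]
washi_roll 0.61 [344.9, 147.6, 44.0, 35.8] 365.96082949308754 162.71198156682027 [ 0.5914 -0.02    0.055 ]
dial [460.8534  48.7481]
post [294.9894 236.1279]
pivot [424.8638 217.0327]
knob [429.0253 298.0142]
```

View pics/w1.png

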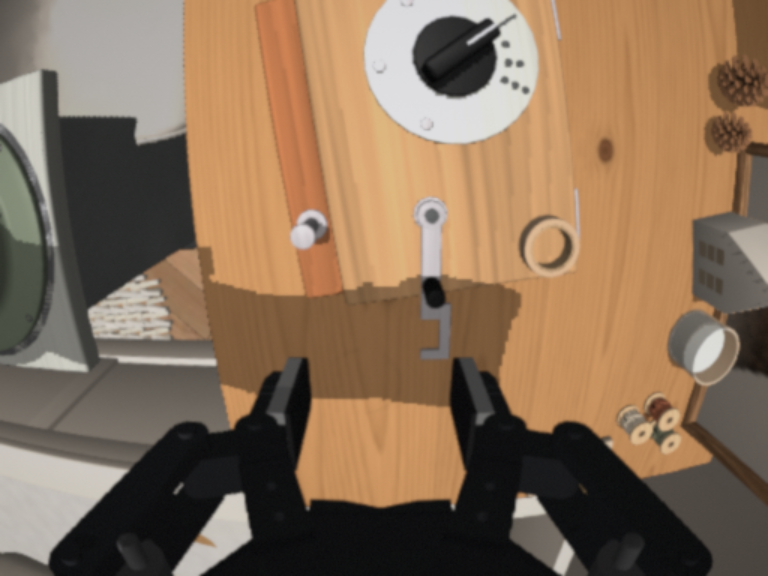

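The wrist view shows the knob top near (435,299), the pivot (431,214), the post head (304,237) and the dial bar (459,50), within about 4 mm of the estimate. The washi roll at (550,247) is clear of the fingers.

```bash
cat > m.py <<'E'
from h import *
c=optics.grab_frame('wrist')
s=monitor.observe();print(s['position'],s['tool_rot'])
cv2.imwrite('pics/w2.png',c['frame'][60:260,180:340])
P=dict(post=(.4135,-.0093,.063),pivot=(.501,-.0004,.0545),knob=(.5009,-.0476,.0845))
for n,(u,v,z) in dict(post=(304,237,.063),pivot=(431,214,.056),knob=(435,299,.0845),dial=(459,50,.0885)).items(): print(n,atz(c,u/1.5,v/1.5,z,1))
E
python3 m.py; python3 go.py .503 -.049 .115 1.55 3
```

```text
[ 0.46954963 -0.02809108  0.20983856] [ 3.14104294e+00 -2.45821304e-04  1.55459578e+00]
post [ 0.42060516 -0.00845318  0.063     ]
pivot [0.50599038 0.00421305 0.056     ]
knob [ 0.50613054 -0.04611769  0.0845    ]
dial [0.51930566 0.10878795 0.0885    ]
t 3.75 p [ 0.4695 -0.0281  0.2098] [ 3.141 -0.     1.555] q [-0.42  0.33  0.44  2.03 -0.19  0.81  0.12]
3 x d(cm) [-0.68  1.13  3.16] | 34.2 w [ 0.    -0.     0.002]
```

```bash
python3 -m handwheel '[{"dx":-0.67,"dy":1.15,"dz":3.1,"wx":0,"wy":0,"wz":0,"claw":50},{"dx":-0.67,"dy":1.15,"dz":3.1,"wx":0,"wy":0,"wz":0,"claw":50},{"dx":-0.67,"dy":1.15,"dz":3.1,"wx":0,"wy":0,"wz":0,"claw":50},{"dx":0,"dy":0,"dz":0,"wx":0,"wy":0,"wz":0,"claw":50},{"dx":0,"dy":0,"dz":0,"wx":0,"wy":0,"wz":0,"claw":50}]' 20; python3 look.py w3
```

```text
clock: 4.38
position: [0.5032, -0.0491, 0.1174]
tool_rot: [3.141, -0.0, 1.554]
force: [0.2, -0.2, 1.1]
grip_width: 0.0425
finger_force: 0.0
4.425 [ 0.5034 -0.049   0.1177] [ 3.1406 -0.0003  1.5536] 0.0428402129888131
hook_knob 0.82 [237.1, 127.6, 36.8, 147.5] 256.1918338613164 195.95529743048223 [ 0.5069 -0.0345  0.07  ]
dial_top 0.56 [236.0, 0.9, 78.0, 22.8] 275.0816326530612 10.05986394557823 [0.5192 0.0828 0.0885]
dial_knob 0.67 [235.9, 0.0, 79.4, 25.2] 274.60609993510707 10.53990914990266 [0.5211 0.0906 0.06  ]
washi_roll 0.69 [337.3, 143.8, 60.5, 59.5] 368.4645628556648 170.23383341955508 [ 0.5914 -0.0212  0.055 ]
dial [413.5928 -40.9822]
post [188.7331 242.54  ]
pivot [370.1955 213.6657]
knob [371.303  334.1737]
```

View pics/w3.png

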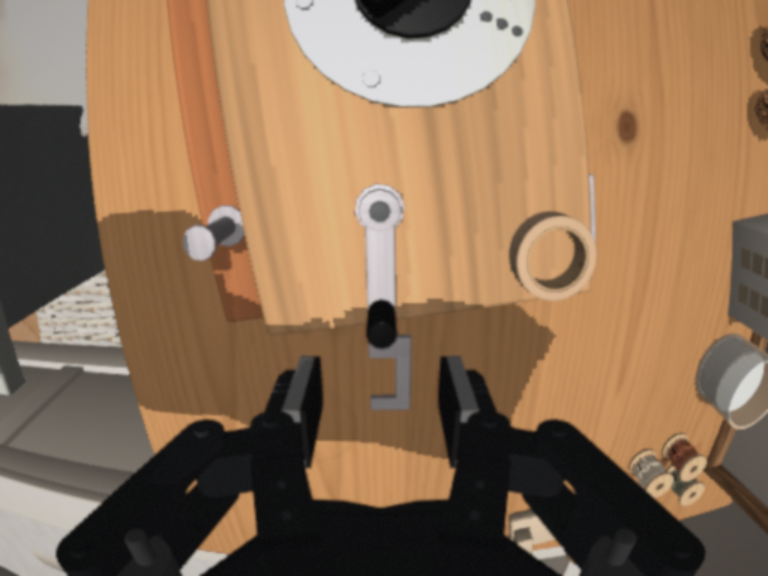

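Knob top at (381,332), centred between the fingers (310 and 455); the hook points straight right. I'll descend and close loosely around the knob.

```bash
python3 -m handwheel '[{"dx":0.1,"dy":0.1,"dz":2.6,"wx":0,"wy":0,"wz":0,"claw":50},{"dx":0.1,"dy":0,"dz":2.6,"wx":0,"wy":0,"wz":0,"claw":50},{"dx":0,"dy":0,"dz":0,"wx":0,"wy":0,"wz":0,"claw":20},{"dx":0,"dy":0,"dz":0,"wx":0,"wy":0,"wz":0,"claw":20},{"dx":0,"dy":0,"dz":0,"wx":0,"wy":0,"wz":0,"claw":20},{"dx":0,"dy":0,"dz":0,"wx":0,"wy":0,"wz":0,"claw":20}]' 20
```

```text
clock: 5.38
position: [0.5045, -0.0475, 0.0654]
tool_rot: [3.141, -0.0, 1.553]
force: [1.0, -0.5, 0.0]
grip_width: 0.0172
finger_force: 0.0
```

```bash
python3 -m handwheel '[{"dx":0.08,"dy":-0.89,"dz":0,"wx":0,"wy":0,"wz":0.179,"claw":20},{"dx":0.08,"dy":-0.89,"dz":0,"wx":0,"wy":0,"wz":0.179,"claw":20},{"dx":0.08,"dy":-0.89,"dz":0,"wx":0,"wy":0,"wz":0.179,"claw":20},{"dx":0.08,"dy":-0.89,"dz":0,"wx":0,"wy":0,"wz":0.179,"claw":20},{"dx":0.08,"dy":-0.89,"dz":0,"wx":0,"wy":0,"wz":0.179,"claw":20},{"dx":0.08,"dy":-0.89,"dz":0,"wx":0,"wy":0,"wz":0.179,"claw":20},{"dx":0.08,"dy":-0.89,"dz":0,"wx":0,"wy":0,"wz":0.179,"claw":20},{"dx":0,"dy":-0.4,"dz":0,"wx":0,"wy":0,"wz":0.1,"claw":20}]'
```

```text
clock: 6.38
position: [0.4562, -0.008, 0.065]
tool_rot: [-3.142, -0.001, 0.196]
force: [-0.8, -1.6, -0.4]
grip_width: 0.0171
finger_force: 0.4
```

```bash
python3 -m handwheel '[{"dx":0,"dy":-0.3,"dz":0,"wx":0,"wy":0,"wz":0.05,"claw":20},{"dx":0,"dy":-0.2,"dz":0,"wx":0,"wy":0,"wz":0,"claw":20},{"dx":0,"dy":0,"dz":0,"wx":0,"wy":0,"wz":0,"claw":20}]';python3 -m handwheel '[{"dx":0,"dy":-0.2,"dz":0,"wx":0,"wy":0,"wz":0,"claw":20},{"dx":0,"dy":0,"dz":0,"wx":0,"wy":0,"wz":0,"claw":20}]'
```

```text
clock: 6.75
position: [0.4553, -0.0035, 0.0648]
tool_rot: [-3.141, -0.0, 0.151]
force: [0.8, 0.2, 0.5]
grip_width: 0.0171
finger_force: 0.0
clock: 7.0
position: [0.4552, -0.003, 0.0649]
tool_rot: [3.14, -0.001, 0.149]
force: [0.6, -9.0, 0.0]
grip_width: 0.017
finger_force: 4.8
```

```bash
python3 -m handwheel '[{"dx":0,"dy":-0.2,"dz":0,"wx":0,"wy":0,"wz":0,"claw":20},{"dx":0,"dy":0,"dz":0,"wx":0,"wy":0,"wz":0,"claw":20},{"dx":0,"dy":0.4,"dz":0,"wx":0,"wy":0,"wz":0,"claw":30},{"dx":0,"dy":0,"dz":0,"wx":0,"wy":0,"wz":0,"claw":45},{"dx":0,"dy":0,"dz":0,"wx":0,"wy":0,"wz":0,"claw":45},{"dx":0,"dy":0,"dz":-4,"wx":0,"wy":0,"wz":0,"claw":45},{"dx":-1,"dy":0,"dz":-5,"wx":0,"wy":0,"wz":0,"claw":45},{"dx":0,"dy":0,"dz":0,"wx":0,"wy":0,"wz":0,"claw":45}]'; python3 go.py .519 .107 .15 .645 6;  python3 look.py w4
```

```text
clock: 8.0
position: [0.446, -0.0046, 0.1569]
tool_rot: [-3.141, -0.004, 0.15]
force: [0.8, 0.5, -0.7]
grip_width: 0.0385
finger_force: 0.0
t 8.0 p [ 0.446  -0.0046  0.1569] [-3.141 -0.004  0.15 ] q [-0.79  0.52  0.9   2.16 -0.61  0.74 -0.9 ]
6 x d(cm) [ 1.81 -1.33  0.12] | 22.5 w [-0.    -0.001 -0.082]
8.05 [ 0.4457 -0.0043  0.1556] [-3.1406 -0.0022  0.1511] 0.03838423874385937
hook_knob 0.72 [244.9, 112.9, 27.7, 129.2] 257.98923679060664 173.85812133072406 [ 0.4672 -0.0055  0.07  ]
dial_top 0.83 [99.3, 57.5, 67.1, 65.2] 132.6084191399152 88.2534827377347 [0.524  0.0964 0.0885]
dial_knob 0.81 [99.4, 55.2, 63.9, 67.3] 132.76191940941249 88.7545370655183 [0.5228 0.1083 0.06  ]
washi_roll 0.74 [272.7, 2.6, 54.3, 49.5] 300.813064628214 25.918693537178598 [ 0.5922 -0.0216  0.055 ]
dial [179.1597 138.6646]
post [379.1613 345.7588]
pivot [386.9142 193.5038]
knob [481.915  216.5524]
```

View pics/w4.png

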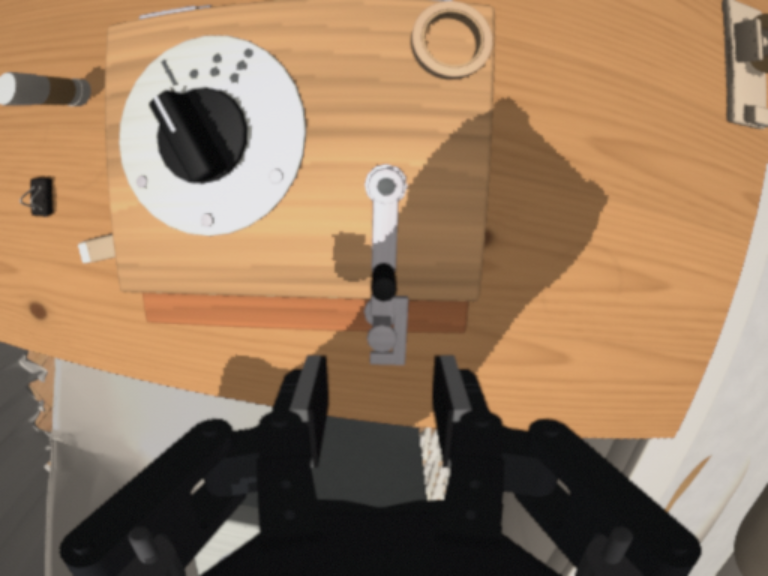

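The wrist view shows the hook closed: pivot (386,185), knob (383,287) and post head (382,338) are in line, with the notch round the post. The dial bar is centred near (183,138), as predicted.

```bash
python3 -m handwheel '[{"dx":1.81,"dy":-1.33,"dz":0.12,"wx":0,"wy":0,"wz":-0.082,"claw":50},{"dx":1.81,"dy":-1.33,"dz":0.12,"wx":0,"wy":0,"wz":-0.082,"claw":50},{"dx":1.81,"dy":-1.33,"dz":0.12,"wx":0,"wy":0,"wz":-0.082,"claw":50},{"dx":1.81,"dy":-1.33,"dz":0.12,"wx":0,"wy":0,"wz":-0.082,"claw":50},{"dx":1.81,"dy":-1.33,"dz":0.12,"wx":0,"wy":0,"wz":-0.082,"claw":50},{"dx":1.81,"dy":-1.33,"dz":0.12,"wx":0,"wy":0,"wz":-0.082,"claw":50},{"dx":0,"dy":0,"dz":0,"wx":0,"wy":0,"wz":0,"claw":50},{"dx":0,"dy":0,"dz":0,"wx":0,"wy":0,"wz":0,"claw":50}]'; python3 look.py w5; python3 go.py .52 .107 .115 .645 1
```

```text
clock: 9.25
position: [0.5185, 0.1062, 0.1475]
tool_rot: [3.141, 0.0, 0.642]
force: [-0.4, -0.3, -0.6]
grip_width: 0.0429
finger_force: 0.0
9.3 [0.5185 0.106  0.1475] [3.1415 0.0002 0.6412] 0.04270675348757236
hook_knob 0.63 [267.7, 257.6, 73.2, 76.0] 306.43464052287584 298.23202614379085 [0.4703 0.006  0.07  ]
dial_top 0.76 [219.4, 154.2, 67.3, 81.9] 252.07905982905982 192.53766025641025 [0.53   0.1147 0.0885]
dial_knob 0.83 [218.6, 152.0, 67.8, 83.1] 251.92824010914052 191.812551159618 [0.5224 0.1093 0.06  ]
washi_roll 0.83 [382.2, 190.9, 47.9, 45.9] 405.8402889245586 211.5048154093098 [ 0.5918 -0.0196  0.055 ]
dial [378.6235 312.7866]
post [420.4816 499.529 ]
pivot [494.4674 405.8519]
knob [554.3013 463.7326]
t 9.5 p [0.5186 0.1061 0.1476] [ 3.142 -0.     0.641] q [-0.82  0.6   0.72  1.96 -0.55  0.79 -0.72]
1 x d(cm) [0.16 0.01 3.26] | 32.6 w [ 0.    -0.    -0.004]
```

View pics/w5.png

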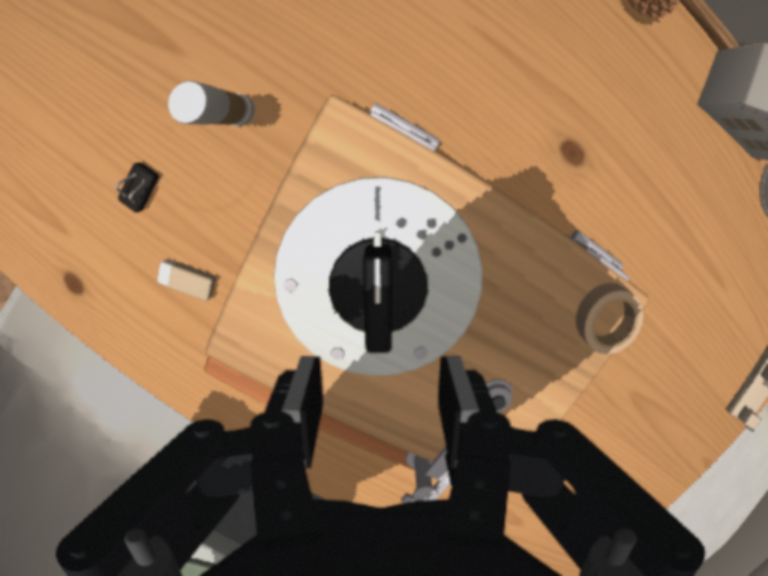

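The bar is vertical at column 378 (rows 245–345), aligned with and centred between the fingers. I'll descend about 4 mm further along the bar and grip.

```bash
python3 -m handwheel '[{"dx":0.2,"dy":0,"dz":4,"wx":0,"wy":0,"wz":0,"claw":50},{"dx":0.2,"dy":0,"dz":4,"wx":0,"wy":0,"wz":0,"claw":50},{"dx":0,"dy":0,"dz":0,"wx":0,"wy":0,"wz":0,"claw":30},{"dx":0,"dy":0,"dz":0,"wx":0,"wy":0,"wz":0,"claw":10},{"dx":0,"dy":0,"dz":0,"wx":0,"wy":0,"wz":0,"claw":0},{"dx":0,"dy":0,"dz":0,"wx":0,"wy":0,"wz":0,"claw":0},{"dx":0,"dy":0,"dz":0,"wx":0,"wy":0,"wz":0,"claw":0},{"dx":0,"dy":0,"dz":0,"wx":0,"wy":0,"wz":0,"claw":0}]' 60
```

```text
clock: 10.5
position: [0.5211, 0.1093, 0.0684]
tool_rot: [-3.14, 0.001, 0.642]
force: [-5.6, 2.2, -11.2]
grip_width: 0.0124
finger_force: 59.3
```

```bash
python3 -m handwheel '[{"dx":0,"dy":0,"dz":0,"wx":0,"wy":0,"wz":0.15,"claw":0},{"dx":0,"dy":0,"dz":0,"wx":0,"wy":0,"wz":0.15,"claw":0},{"dx":0,"dy":0,"dz":0,"wx":0,"wy":0,"wz":0.15,"claw":0},{"dx":0,"dy":0,"dz":0,"wx":0,"wy":0,"wz":0.15,"claw":0},{"dx":0,"dy":0,"dz":0,"wx":0,"wy":0,"wz":0.15,"claw":0},{"dx":0,"dy":0,"dz":0,"wx":0,"wy":0,"wz":0.15,"claw":0},{"dx":0,"dy":0,"dz":0,"wx":0,"wy":0,"wz":0.15,"claw":0},{"dx":0,"dy":0,"dz":0,"wx":0,"wy":0,"wz":0,"claw":0}]'; python3 -m handwheel '[{"dx":0,"dy":0,"dz":0,"wx":0,"wy":0,"wz":0,"claw":0},{"dx":0,"dy":0,"dz":0,"wx":0,"wy":0,"wz":0,"claw":0}]'
python3 look.py w6; python3 -c "
from workcell import monitor;s=monitor.observe();print(s['qpos'],s['moment'])
import cv2;from workcell import optics
f=optics.grab_frame('top')['frame'][165:245,225:365];cv2.imwrite('pics/t6.png',cv2.resize(f,(770,440),interpolation=2))"
```

```text
clock: 11.5
position: [0.5209, 0.1088, 0.0684]
tool_rot: [3.141, 0.001, -0.41]
force: [-5.7, -2.0, -8.8]
grip_width: 0.0128
finger_force: 60.3
clock: 11.75
position: [0.5209, 0.1088, 0.0684]
tool_rot: [3.141, 0.002, -0.408]
force: [-5.2, -2.7, -10.5]
grip_width: 0.0126
finger_force: 60.0
11.8 [0.5209 0.1088 0.0684] [ 3.1414  0.0015 -0.4078] 0.012520432953119384
hook_knob 0.57 [404.9, 178.0, 61.7, 127.6] 433.8022429906542 235.003738317757 [0.4846 0.0046 0.07  ]
dial_top 0.57 [209.3, 191.9, 90.5, 115.9] 253.05940409683427 239.16387337057728 [0.5388 0.1015 0.0885]
dial_knob 0.66 [205.1, 191.2, 95.3, 117.1] 253.09104394585574 239.08807713702947 [0.5248 0.1076 0.06  ]
washi_roll 0.8 [376.9, 12.2, 77.9, 72.9] 415.0480284613104 48.27453305662615 [ 0.5915 -0.0203  0.055 ]
dial [386.495 409.875]
post [675.5416 444.8357]
pivot [637.1817 300.1618]
knob [760.9554 281.2286]
[-0.88946435  0.8330429   0.86049546  1.99434932 -0.93349765  0.77374887
 -1.43522195] [-0.86505509  1.41045966  0.15608896]
```

View pics/w6.png

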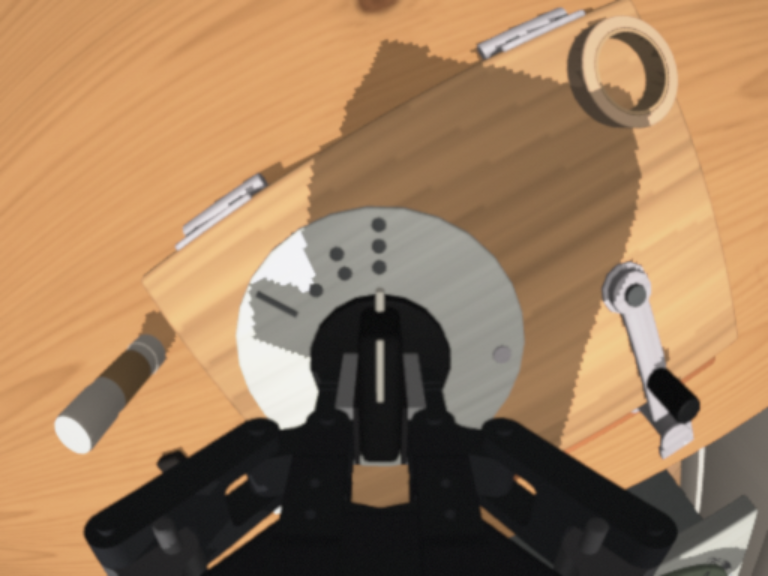

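The white pointer at (380,300) lines up with the three pips (379,225–267), and the hook is still on its post at the right. I'll hold it briefly, then hand in.

```bash
python3 -m handwheel '[{"dx":0,"dy":0,"dz":0,"wx":0,"wy":0,"wz":0,"claw":0},{"dx":0,"dy":0,"dz":0,"wx":0,"wy":0,"wz":0,"claw":0},{"dx":0,"dy":0,"dz":0,"wx":0,"wy":0,"wz":0,"claw":0},{"dx":0,"dy":0,"dz":0,"wx":0,"wy":0,"wz":0,"claw":0},{"dx":0,"dy":0,"dz":0,"wx":0,"wy":0,"wz":0,"claw":0},{"dx":0,"dy":0,"dz":0,"wx":0,"wy":0,"wz":0,"claw":0}]'; python3 -c "from workcell import job_done;print(job_done())"
```

```text
clock: 12.8
position: [0.521, 0.1088, 0.0684]
tool_rot: [3.141, 0.001, -0.408]
force: [-5.5, -1.6, -11.5]
grip_width: 0.0125
finger_force: 60.0
the job is handed in; nothing more can be done
None
```

I swung the hook closed on its catch post, then turned the dial to the third mark, where the fingers still hold it at about 60 N; the job was handed in at 12.8 s, with no verdict returned.

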